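# Hang the bolt gauge on the free hook of the gauge carousel

### The job

First turn the gauge carousel until its one empty hook points to the front, straight out over the point of its foot. Then take the aluminium bolt gauge (the plate with the hand slot) out of the wooden rack and hang it by its slot on that hook, leaving it hanging still with the hook still to the front. Leave the notched plate in the rack and the other things on the bench where they are.

Things in the scene. Friction and masses are not known exactly. Their poses are not given: they have to be found in the camera images.
- carousel (a joint): turn of the carousel head, rad, growing counter-clockwise seen from above; 0 (or 2 pi) = the empty hook points exactly to the front. Turns either way (range -7 to 7) and stays where left (friction 0.25 N m, no spring). Four hooks at 90 degrees; the other three carry a steel gauge, a dark plate and a ring, hanging between z 0.09 and 0.25, 60 to 80 wide, 105 to 120 from the axis
- knob (a point): centre of the round black knob on top of the carousel, on the turning axis; 48 across, 32 tall (16 above and below this point), on a stem 22 across and 25 tall; gripping it and turning turns the head
- hook_free (a point): point on the centre line of the empty hook's straight level bar, 115 from the turning axis, 23 inside the upturned end. The bar is 8 thick. The frame turns with the head: its x axis points along the bar towards the carousel axis, z up
- hook_tip (a point): foot of the upturned end of the empty hook, on the centre line of the bar, 138 from the turning axis; the upturned end is 8 thick and its top is 20 above this point
- front (a point): point straight above and beyond the pointed front of the carousel's fixed round foot, where hook_tip lies when the empty hook points exactly to the front; the foot's yaw differs from one episode to the next
- gauge_center (a point): centre (half-way up) of the loose aluminium bolt gauge: a plate 150 tall (z), 70 wide (y), 8 thick (x), standing upright in a 35 deep, 11 wide groove of the wooden rack. Above the slot is a plain tab to grip across its 8 thickness: it reaches from the slot's roof (110 above the foot) to the top edge (150), 53 wide in the uppermost 30. Dark round holes on the lower part, front and back alike
- gauge_eye (a point): peak of the roof of the gauge's hanging slot, 35 above gauge_center and 40 below the top edge; the slot goes through the plate, is 40 wide, 40 tall below this peak in the middle (31 at its sides), with a roof sloping down to both sides at 25 degrees. When it hangs on the hook this point is about 4 above the bar's centre line
- gauge: the same bolt gauge, about 0.2 kg; origin at the middle of its foot, z up the plate, x across its thickness
- rack: fixed wooden block 160 x 100, 50 tall, origin under its centre, with two grooves along its y, 40 either side of the centre in x, their floor 15 above the bench; the gauge stands in one, the notched plate in the other
- notch_plate: steel plate 60 wide, 8 thick, 111 tall with an open notch in its top edge and no slot, in the rack's other groove; origin at the middle of its foot. Stays there
- parts_bin: open grey steel bin of bolts, 110 x 160 x 60; origin under its centre. Stays where it is
- jar: glass screw-top jar, 70 across, 100 tall; origin under its centre. Stays where it is
- spanner: steel spanner lying flat, 180 long; origin under its middle. Stays where it is
- hammer: hammer lying flat, 280 long; origin under its middle. Stays where it is
- carton: closed cardboard carton, 100 x 130 x 60; origin under its centre. Stays where it is
- mug: white mug, 80 across, 90 tall; origin under its centre. Stays where it is
Not all that is in view belongs to the job. Leave any blue or green look-alike of the gauge alone.

How it is judged:
On the way, in this order (a step that is already met when the one before it is completed fails the run):
1. the empty hook points to the front (its tip within 35 mm, about 15 degrees) and is still, the gauge still in the rack (horizontal distance between hook_tip and front below 0.035 m and velocity of joint carousel between -0.1 and 0.1 rad/s and distance of gauge_center from where it was at the start of the episode below 0.03 m), for 0.2 s.
2. the gauge is lifted out of the rack (height (world z) of gauge above 0.055 m), for 0.1 s.
At the end, for the whole second after the job is handed in: the gauge hangs still by its slot on the empty hook: slot peak on the bar (at most 12 mm above its centre line or to a side, between the upturned end and 55 mm from the axis), upright within 0.2 rad; the hook tip within 35 mm of the front point, the carousel still (horizontal distance between hook_tip and front below 0.035 m and x of gauge_eye in the frame of hook_free between -0.022 and 0.06 m and y of gauge_eye in the frame of hook_free between -0.012 and 0.012 m and z of gauge_eye in the frame of hook_free between -0.002 and 0.012 m and angle between gauge_center's own z axis and vertical below 0.2 rad and velocity of joint carousel between -0.05 and 0.05 rad/s and linear speed of gauge below 0.04 m/s and angular speed of gauge below 0.6 rad/s); the robot touches nothing.
It fails at once if the notched plate is shifted by more than 30 mm (distance of notch_plate from where it was at the start of the episode above 0.03 m).
It fails at once if another thing on the bench is shifted by more than 40 mm (distance of any of parts_bin, jar, spanner, hammer, carton, mug from where it was at the start of the episode above 0.04 m).
It also fails if it takes over 70 s, if anything falls off the work surface, if the arm or the gripper's body presses on something with over 40 N, if the wrist force passes 120 N, or if a joint passes its speed limit or range.

### The arm

A 6-joint arm with a two-finger parallel gripper is mounted at the origin on the work surface. World frame = base frame: x ahead of the robot, y to its left, z up, the work surface at z = 0. Lengths are in m, angles in rad, forces in N, time in s.
With the tool pointing down it reaches from about 0.35 to 0.925 m from the base axis. Payload 6.4 kg.
Tool frame: the origin (TCP) lies midway between the tips of the shut fingers; the grasp point (between the pads) lies 19 mm behind it; z points along the fingers, y is the line along which they close (so a half turn about z gives the same grasp; the last joint's range is limited). The gripper opens to 85 mm and grips with 20 to 120 N. Pads are 22 mm wide; open, the fingers measure 114 mm over their backs; the gripper's body (76 mm by 85 mm) begins 54 mm behind the grasp point. The pads swing forward as they close: fully open they stand 13 mm farther back than shut.
Start: joints at [1.099, 0.245, 1.558, -0, 1.339, -0.174], TCP at [0.191, 0.621, 0.231] pointing down, gripper open.
Joint ranges: [-3.13, 3.13], [-1.02, 2.26], [0.13, 2.54], [-0.95, 4.09], [0.21, 2.88], [-2.74, 2.74]. Speed limits (rad/s): [2.57, 2.57, 3.14, 3.14, 3.14, 3.14].

### API

Orientations are given as a unit quaternion [x, y, z, w].
In Python, from rig import telemetry, optics, hand_in gives the robot as it stands. The module is installed in compiled form; this text tells all that it offers.
- The arm moves only by the tool jog_arm, never from a script. Its argument "steps" is one flat list of numbers, 7 for each row, row after row: the shift along the tool's x, y, z in m, then the turn, a rotation vector about the tool's x, y, z in degrees, then the gripper's target within -1 to 1 (fully open at 1, half-way at 0, shut at -1). In form: [tx, ty, tz, wx, wy, wz, hand, tx, ty, tz, wx, wy, wz, hand, ...]. A call has 1 to 5 rows; each row is the pose to reach, as a shift and turn from the pose commanded when the call began, along the tool's axes at that moment; what a row does not reach only later rows make up. A row lasts 1/10 s, in which the tool goes at most 50 mm and 8.59 degrees, less where a joint would pass 70% of its speed; a pose out of reach is approached as far as the arm can. A call with a gripper value outside its range is refused whole. The fingers move at their own pace and stop on an object; the grip force is fixed at half the most. Time passes only in rows, so rows that repeat a pose let the fingers close. It gives the time, the measured TCP pose, the force, the opening and the grip force at its end, in the units of the state.
- telemetry.get_state(): the state, without advancing time (a new reading comes with each control period).
- optics.grab_frame(name): name is "side" or "top" or "wrist"; returns the picture (384x512x3 uint8, red, green, blue); there is no depth.
- optics.camera_model(name): a dict with "fovy" (degrees; the focal length in pixels is half the picture's height over the tangent of half this angle, whatever the lens; pixels are square), "cx", "cy" (the principal point, pixels), "xyz" and "rotation" of the camera in the world. Camera axes: x right, y up, looking along -z (the intrinsics and any distortion apply to the point x, -y, -z); pixel columns grow to the right and rows downward; lengths in m; the calibration is good to about 2 mm. The wrist camera is an equidistant fisheye: a pixel r from the principal point sees the ray r / f radians off the axis. A picture is of the moment at which its call begins: read the wrist's pose just before it. camera_model takes no time and is no camera call; for the wrist camera it gives the pose at the moment of the call.
- hand_in(): hands the job in; it is judged then, once.
Trained networks look in the newest picture that a camera, given by its name, has taken for a name from the list of things; names that differ only in an ending like _2 or _b are one class to them, and where a whole thing is asked for, a point or a joint stands for the part that bears it (a point fixed in the world has none). Each returns a list of dicts, best first, with "conf" (0 to 1); they miss things now and then, are a little off and sometimes report something else, mostly with a low value. They report only what shows in the picture. A call takes as long as a camera call. They do not tell look-alikes from the thing itself.
- optics.look_for(target, camera): "position" ([row, column] in pixels, amid what is visible of it).
- optics.silhouettes(target, camera): "mask" (384x512 bool, what is visible of it) and "position" ([row, column] in pixels, amid what is visible of it).
The state is a dict: "time": time; "qpos": joint angles; "dq": joint speeds; "joint_efforts": joint torques, N m; "position": TCP position; "tool_rot": TCP orientation; "ft_force": force on the tool from outside, world axes, zero at the start; "moment": the same for the moment, N m; "finger_gap": opening from 0.0 (shut) to 1.0 (fully open); "grip_force": force on a finger pad.
Only numpy, scipy, OpenCV 4.12 (cv2) and the standard library are available. Lean on these libraries where they do the work, as an engineer would, in place of code of your own. Each camera call takes 0.05 s, during which the arm holds its last target. There are 200 camera calls.

## Working session

There is one attempt and no reset: what is moved stays moved. The work goes in short steps, Python scripts to look and compute and a tool call to move; the robot and the scene stay as the last step left them, time stands still between calls to the robot, and variables do not carry over. Pictures are saved under pics/ and viewed, at most 10 in all, crops included, and the job is handed in when it is done.

Besides the shell and the picture viewer there is one more tool, called as name(argument=value, ...), one argument or row to a line, values as JSON. jog_arm: Moves the arm, as the interface text tells. Its arguments: {"type":"object","properties":{"steps":{"type":"array"}},"required":["steps"]}

```bash
mkdir -p pics; ls; python3 - <<'E'
from rig import telemetry, optics
import cv2,numpy as np
s=telemetry.get_state();print(s['time'],s['position'],s['tool_rot'])
ims=[]
for c in("side","top"):
    m=optics.camera_model(c);print(c,{k:np.round(v,3).tolist() if not isinstance(v,str) else v for k,v in m.items()})
    im=optics.grab_frame(c)[:,:,::-1];ims.append(im)
    cv2.imwrite(f"pics/{c}0.png",cv2.resize(im,(800,600)))
    for t in("knob","gauge","notch_plate","rack","carousel","hook_tip","hook_free","gauge_eye"):
        print(t,[(np.round(d['position']).tolist(),round(d['conf'],2)) for d in optics.look_for(t,c)][:4])
E
```

```text
pics
0.0 [0.19042658 0.62088019 0.23017001] [ 1.48326208e-01  9.88937996e-01 -9.37424207e-04 -3.12254494e-04]
side {'fovy': 51.434, 'cx': 244.627, 'cy': 195.98, 'xyz': [0.444, 0.898, 0.988], 'rotation': [-0.021, 0.396, 0.917, -0.048]}
knob [([266.0, 240.0], 0.7), ([162.0, 227.0], 0.57)]
gauge [([272.0, 262.0], 0.9), ([286.0, 307.0], 0.86), ([322.0, 257.0], 0.85), ([194.0, 225.0], 0.46)]
notch_plate [([265.0, 237.0], 0.56)]
rack [([281.0, 250.0], 0.84)]
carousel [([162.0, 224.0], 0.55)]
hook_tip [([162.0, 224.0], 0.8)]
hook_free [([162.0, 224.0], 0.93)]
gauge_eye [([273.0, 263.0], 0.77), ([285.0, 308.0], 0.67), ([323.0, 262.0], 0.58), ([285.0, 249.0], 0.18)]
top {'fovy': 44.011, 'cx': 259.964, 'cy': 190.722, 'xyz': [0.195, 0.021, 1.705], 'rotation': [0.078, -0.075, -0.685, 0.72]}
knob [([166.0, 293.0], 0.83)]
gauge [([212.0, 193.0], 0.6), ([208.0, 157.0], 0.57)]
notch_plate []
rack [([204.0, 201.0], 0.58)]
carousel [([167.0, 290.0], 0.88)]
hook_tip [([166.0, 294.0], 0.66)]
hook_free [([165.0, 292.0], 0.97)]
gauge_eye [([247.0, 193.0], 0.64), ([210.0, 196.0], 0.53)]
```

View pics/side0.png

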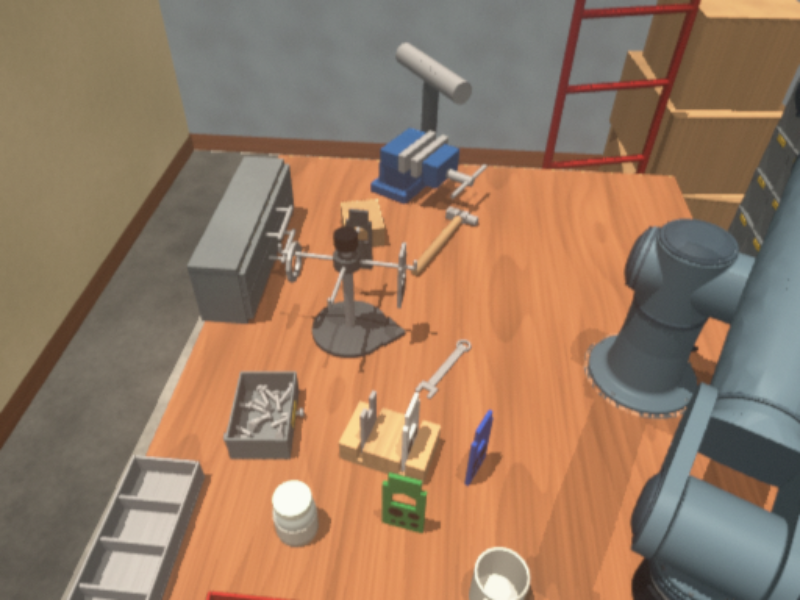

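View pics/top0.png

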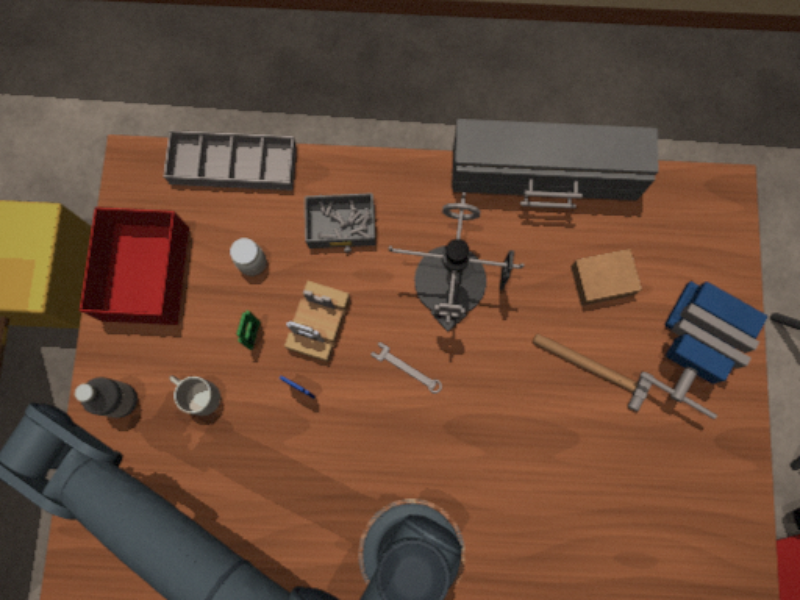

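```bash
cat > h.py <<'E'
import numpy as np,cv2
from rig import telemetry,optics
from scipy.spatial.transform import Rotation as R
def ray(c,rc,m=None):
    m=m or optics.camera_model(c);f=192/np.tan(np.radians(m['fovy'])/2)
    x=(rc[1]-m['cx'])/f;y=(rc[0]-m['cy'])/f
    if c=='wrist':
        r=np.hypot(x,y);k=np.sin(r)/max(r,1e-9);d=np.array([x*k,-y*k,-np.cos(r)])
    else: d=np.array([x,-y,-1])
    q=np.asarray(m['rotation']);M=R.from_quat(q).as_matrix() if q.size==4 else q.reshape(3,3)
    d=M@d;return np.asarray(m['xyz']),d/np.linalg.norm(d)
def plane(c,rc,z,m=None):
    o,d=ray(c,rc,m);return o+d*(z-o[2])/d[2]
def tri(*rays):
    A=0;b=0
    for o,d in rays:
        P=np.eye(3)-np.outer(d,d);A=A+P;b=b+P@o
    p=np.linalg.solve(A,b);return p,[round(1e3*np.linalg.norm((np.eye(3)-np.outer(d,d))@(p-o)),1) for o,d in rays]
def proj(c,p,m=None):
    m=m or optics.camera_model(c);f=192/np.tan(np.radians(m['fovy'])/2)
    q=np.asarray(m['rotation']);M=R.from_quat(q).as_matrix() if q.size==4 else q.reshape(3,3)
    v=M.T@(np.asarray(p)-m['xyz']);v=v*[1,-1,-1]
    if c=='wrist':
        a=np.arctan2(np.hypot(v[0],v[1]),v[2]);k=a/np.hypot(v[0],v[1])
    else:k=1/v[2]
    return [m['cy']+f*v[1]*k,m['cx']+f*v[0]*k]
E
python3 - <<'E'
from h import *
k=1/1.5625
T=lambda x,y:ray('top',(y*k,x*k)); S=lambda x,y:ray('side',(y*k,x*k))
for n,a,b in [("knob",(457,253),(346,240)),("hooktip",(390,250),(332,302)),("foottip",(449,330),(404,331)),("gaugetop",(303,328),(414,400)),("notchtop",(320,298),(369,398))]:
    p,e=tri(T(*a),S(*b));print(n,p.round(3),e)
print("foot z=.01",plane('top',(330*k,449*k),.01),plane('side',(331*k,404*k),.01))
im=cv2.cvtColor(optics.grab_frame('side'),cv2.COLOR_RGB2BGR);im2=cv2.cvtColor(optics.grab_frame('top'),cv2.COLOR_RGB2BGR)
a=cv2.resize(im[225:325,200:320],(480,400),interpolation=2);b=cv2.resize(im[120:220,180:260],(320,400),interpolation=2)
c=cv2.resize(im2[170:240,170:240],(320,320),interpolation=2)
cv2.imwrite('pics/crop1.png',np.hstack([a,cv2.copyMakeBorder(c,0,80,0,0,0)]))
E
```

```text
knob [ 0.614 -0.062  0.249] [np.float64(1.0), np.float64(1.0)]
hooktip [0.623 0.076 0.211] [np.float64(0.6), np.float64(0.6)]
foottip [ 0.496 -0.064  0.007] [np.float64(0.3), np.float64(0.3)]
gaugetop [0.458 0.251 0.166] [np.float64(0.6), np.float64(0.6)]
notchtop [0.535 0.225 0.127] [np.float64(2.9), np.float64(2.9)]
foot z=.01 [ 0.49613248 -0.06398071  0.01      ] [ 0.49602811 -0.06073183  0.01      ]
```

View pics/crop1.png

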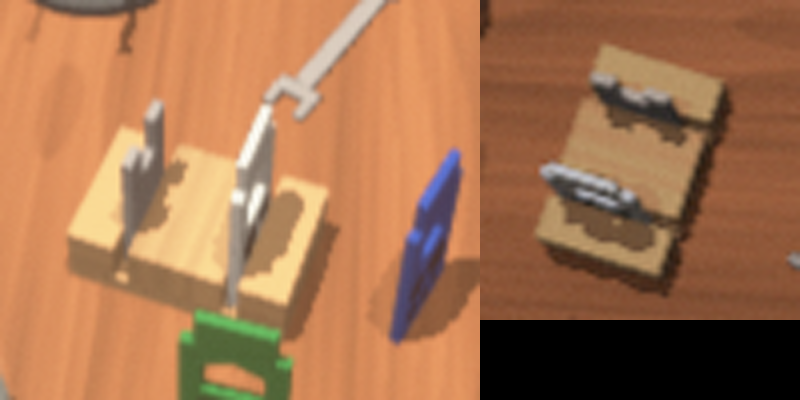

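The side crop shows the aluminium gauge at about (263,271) in the full side picture, in the near groove and with a hand slot. The notched plate is at about (237,265).

Look-alikes:
- blue at (307,286)
- green at (257,322)
- steel gauge hanging on the carousel at about (257,175)

I choose the gauge at (263,271): its top triangulates to z=0.166, against the 0.165 it should be. The empty hook points to +y (86°) and the front points to -x (about 180°), so the head needs about +94°.

jog_arm(
  steps=[0,0,-0.12,0,0,0,1,0,0,-0.12,0,0,0,1,0,0,-0.12,0,0,0,1,-0.037,-0.033,-0.12,0,0,0,1,-0.075,-0.066,-0.12,0,0,0,1],
)

```text
time: 1.5
position: [0.243, 0.5363, 0.3524]
tool_rot: [0.147, 0.989, 0.001, 0.001]
ft_force: [1.1, -0.1, -0.1]
finger_gap: 1.002
grip_force: 0.0
```

jog_arm(
  steps=[-0.188,-0.165,0,0,0,0,1,-0.188,-0.165,0,0,0,0,1,-0.188,-0.165,0,0,0,0,1,-0.188,-0.165,0,0,0,0,1,-0.188,-0.165,0,0,0,0,1],
)

```text
time: 2.0
position: [0.3747, 0.322, 0.3515]
tool_rot: [0.148, 0.989, 0.0, 0.0]
ft_force: [1.4, 0.7, 0.6]
finger_gap: 1.006
grip_force: 0.0
```

jog_arm(
  steps=[-0.188,-0.165,0,0,0,43,1,-0.188,-0.165,0,0,0,43,1,-0.188,-0.165,0,0,0,43,1,-0.188,-0.165,0,0,0,43,1,-0.188,-0.165,0,0,0,43,1],
)

```text
time: 2.5
position: [0.5061, 0.1091, 0.3517]
tool_rot: [0.503, 0.864, 0.0, 0.0]
ft_force: [-0.1, 0.6, 0.3]
finger_gap: 1.003
grip_force: 0.0
```

```bash
cat >> h.py <<'E'
def go(p,yaw):
    """shift and turn (tool axes) to world p, tool down with tool x at yaw deg"""
    s=telemetry.get_state();Q=R.from_quat(s['tool_rot'])
    y=np.radians(yaw);G=R.from_matrix(np.array([[np.cos(y),np.sin(y),0],[np.sin(y),-np.cos(y),0],[0,0,-1]]).T.T)
    x=Q.as_matrix()[:,0];print('t',s['time'],'pos',s['position'].round(4),'yaw',np.degrees(np.arctan2(x[1],x[0])).round(1),'q6',s['qpos'][5].round(2))
    print('shift',Q.inv().apply(np.asarray(p)-s['position']).round(4),'turn',np.degrees((Q.inv()*G).as_rotvec()).round(1))
E
python3 -c "
from h import *
go((.614,-.062,.35),60)"
```

```text
t 2.5 pos [0.5061 0.1091 0.3517] yaw 119.6 q6 -0.52
shift [-0.202   0.0094  0.0017] turn [ 0.1 -0.  59.6]
```

jog_arm(
  steps=[-0.202,0.009,0.002,0,0,43,1,-0.202,0.009,0.002,0,0,43,1,-0.202,0.009,0.002,0,0,43,1,-0.202,0.009,0.002,0,0,43,1,-0.202,0.009,0.002,0,0,43,1],
)

```text
time: 3.0
position: [0.6156, -0.0644, 0.3478]
tool_rot: [0.786, 0.618, -0.001, -0.0]
ft_force: [-0.4, 1.1, -0.7]
finger_gap: 1.009
grip_force: 0.0
```

```bash
python3 - <<'E'
from h import *
m=optics.camera_model('wrist');print({k:np.round(v,3).tolist() if not isinstance(v,str) else v for k,v in m.items()})
im=cv2.cvtColor(optics.grab_frame('wrist'),cv2.COLOR_RGB2BGR)
for t in("knob","gauge","hook_tip","hook_free","carousel"):
    print(t,[(np.round(d['position']).tolist(),round(d['conf'],2)) for d in optics.look_for(t,'wrist')][:3])
for n,p in dict(knob=(.614,-.062,.265),tip=(.623,.076,.2),foot=(.496,-.063,.007)).items(): print(n,np.round(proj('wrist',p,m)))
cv2.imwrite('pics/w1.png',cv2.resize(im,(800,600)))
go((.614,-.062,.35),60)
E
```

```text
{'fovy': 65.706, 'cx': 250.456, 'cy': 190.594, 'xyz': [0.634, 0.009, 0.489], 'rotation': [-0.149, 0.019, -0.118, 0.982]}
knob [([183.0, 257.0], 0.68), ([164.0, 254.0], 0.67)]
gauge [([14.0, 49.0], 0.87)]
hook_tip [([184.0, 253.0], 0.65)]
hook_free [([184.0, 254.0], 0.66)]
carousel [([185.0, 252.0], 0.94)]
knob [196. 247.]
tip [ 38. 223.]
foot [164. 181.]
t 3.3 pos [ 0.6138 -0.0585  0.3497] yaw 77.2 q6 -0.06
shift [-0.0034  0.001  -0.0003] turn [ 0.  -0.  17.2]
```

View pics/w1.png

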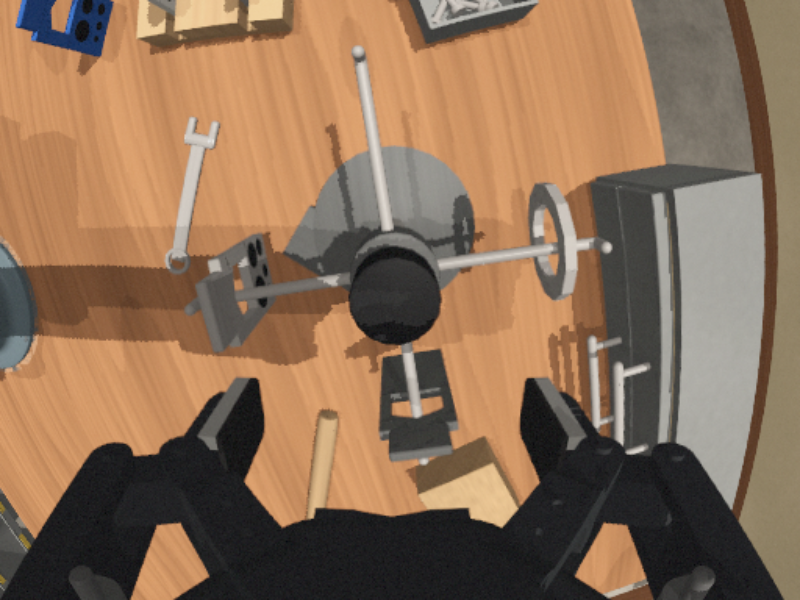

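The wrist view shows the knob top at about (193,253) in full-picture pixels. The bare hook ends at (32,229) and the foot's point is at (161,182). The steel gauge, ring and dark plate hang on the other three hooks.

```bash
python3 - <<'E'
from h import *
k=plane('wrist',(193,253),.265);t=plane('wrist',(32,229),.222);f=plane('wrist',(161,182),.007)
a=lambda v:np.degrees(np.arctan2(v[1],v[0]))
print(k,t,f,'hook',a(t-k),np.linalg.norm((t-k)[:2]),'front',a(f-k)%360,np.linalg.norm((f-k)[:2]))
p,e=tri(ray('wrist',(193,253)),ray('side',(150,221.5)));print(p,e)
go((k[0],k[1],.232),68)
E
```

```text
[ 0.61724502 -0.05541633  0.265     ] [0.62695812 0.08199253 0.222     ] [ 0.49689924 -0.05448434  0.007     ] hook 85.95662614837097 0.13775172433093033 front 179.55629428817014 0.12034938782551775
[ 0.61543964 -0.05538198  0.26721105] [np.float64(2.0), np.float64(2.0)]
t 3.3 pos [ 0.6138 -0.0585  0.3497] yaw 77.2 q6 -0.06
shift [0.0038 0.0027 0.1177] turn [ 0.  -0.   9.2]
```

jog_arm(
  steps=[0.002,0.002,0.04,0,0,0,1,0.002,0.002,0.08,0,0,0,1,0.002,0.002,0.118,0,0,0,1,0.002,0.002,0.118,0,0,0,1,0.002,0.002,0.118,0,0,0,0],
)

```text
time: 3.8
position: [0.6164, -0.0573, 0.2322]
tool_rot: [0.782, 0.623, 0.0, 0.0]
ft_force: [0.0, 0.5, 1.3]
finger_gap: 0.858
grip_force: 0.0
```

jog_arm(
  steps=[0,0,0,0,0,0,-0.5,0,0,0,0,0,0,-0.5,0,0,0,0,0,0,-0.5,0,0,0,0,0,0,-0.5,0,0,0,0,0,0,-0.5],
)

```text
time: 4.3
position: [0.6186, -0.0583, 0.2353]
tool_rot: [0.782, 0.623, 0.002, 0.003]
ft_force: [2.1, 1.7, 6.2]
finger_gap: 0.545
grip_force: 64.7
```

jog_arm(
  steps=[0,0,0,0,0,-7,-0.5,0,0,0,0,0,-15,-0.5,0,0,0,0,0,-23,-0.5,0,0,0,0,0,-31,-0.5,0,0,0,0,0,-39,-0.5],
)

```text
time: 4.8
position: [0.6167, -0.0585, 0.2352]
tool_rot: [0.528, 0.849, 0.0, 0.001]
ft_force: [-13.0, -1.6, 11.7]
finger_gap: 0.545
grip_force: 65.2
```

jog_arm(
  steps=[0,0,0,0,0,-8,-0.5,0,0,0,0,0,-16,-0.5,0,0,0,0,0,-24,-0.5,0,0,0,0,0,-32,-0.5,0,0,0,0,0,-39,-0.5],
)

```text
time: 5.3
position: [0.6152, -0.0598, 0.2352]
tool_rot: [0.215, 0.977, -0.001, -0.001]
ft_force: [-17.3, -8.6, 14.3]
finger_gap: 0.541
grip_force: 65.7
```

jog_arm(
  steps=[0,0,0,0,0,-7,-0.5,0,0,0,0,0,-12,-0.5,0,0,0,0,0,-16,-0.5,0,0,0,0,0,-16,-0.5,0,0,0,0,0,-16,-0.5],
)

```text
time: 5.8
position: [0.6149, -0.0606, 0.2352]
tool_rot: [0.079, 0.997, -0.002, -0.002]
ft_force: [-17.8, -10.8, 13.9]
finger_gap: 0.547
grip_force: 65.6
```

```bash
python3 - <<'E'
from h import *
im=cv2.cvtColor(optics.grab_frame('top'),cv2.COLOR_RGB2BGR);s=cv2.cvtColor(optics.grab_frame('side'),cv2.COLOR_RGB2BGR)
a=im[120:240,150:350];b=s[120:240,170:290]
cv2.imwrite('pics/t2.png',np.hstack([cv2.resize(a,(500,300),interpolation=2),cv2.resize(b,(300,300),interpolation=2)]))
go((.6,0,.35),60)
print(telemetry.get_state()['finger_gap'],proj('top',(.478,-.057,.2)),proj('top',(.616,-.057,.25)),proj('side',(.478,-.057,.2)))
E
```

```text
t 5.9 pos [ 0.6149 -0.0606  0.2352] yaw 170.9 q6 -1.69
shift [ 0.0247  0.057  -0.1149] turn [-3.000e-01  1.000e-01  1.109e+02]
0.5459224513449933 [np.float64(206.45090983935762), np.float64(288.3450430529754)] [np.float64(160.92626729503965), np.float64(290.87823923243513)] [np.float64(170.12996348757866), np.float64(265.7429596211951)]
```

View pics/t2.png

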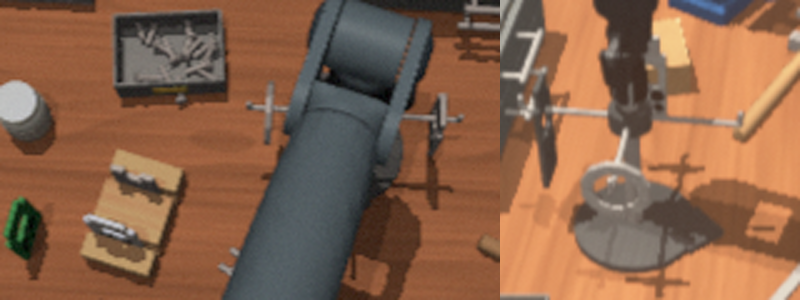

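The free hook now shows at (167,266) in the side picture, against (170,266) predicted for the exact front. Releasing and rising.

jog_arm(
  steps=[0,0,0,0,0,0,1,0,0,0,0,0,0,1,0,0,0,0,0,0,1,0,0,0,0,0,0,1,0,0,-0.02,0,0,0,1],
)

```text
time: 6.4
position: [0.6147, -0.0573, 0.2479]
tool_rot: [0.078, 0.997, 0.001, -0.003]
ft_force: [0.2, 0.1, -0.3]
finger_gap: 1.004
grip_force: 0.0
```

jog_arm(
  steps=[0,0,-0.04,0,0,0,1,0,0,-0.09,0,0,0,1,0,0,-0.09,0,0,0,1,0,0,-0.09,0,0,0,1,0,0,-0.09,0,0,0,1],
)

```text
time: 6.9
position: [0.616, -0.0577, 0.3397]
tool_rot: [0.078, 0.997, 0.0, -0.001]
ft_force: [-0.1, 0.8, -0.3]
finger_gap: 1.002
grip_force: 0.0
```

```bash
python3 - <<'E'
from h import *
k=1/2.5
for a,b in [((88,218),(133,240)),((110,170),(158,185)),((118,150),(185,168))]:
    p=plane('top',(120+a[1]*k,150+a[0]*k),.15);q=plane('top',(120+b[1]*k,150+b[0]*k),.15);d=p-q;print(p.round(3),q.round(3),np.degrees(np.arctan2(d[1],d[0])))
go((.458,.251,.32),66)
E
```

```text
[0.468 0.283 0.15 ] [0.441 0.221 0.15 ] 66.81799510680482
[0.534 0.259 0.15 ] [0.517 0.193 0.15 ] 75.25384391684452
[0.563 0.25  0.15 ] [0.542 0.158 0.15 ] 77.52237305226967
t 6.9 pos [ 0.616  -0.0577  0.3397] yaw 171.0 q6 -1.69
shift [0.2042 0.2802 0.0203] turn [-1.00e-01 -1.00e-01  1.05e+02]
```

jog_arm(
  steps=[0.144,0.198,0.0,0,0,0,1,0.144,0.198,0.0,0,0,0,1,0.144,0.198,0.0,0,0,0,1,0.144,0.198,0.0,0,0,0,1,0.144,0.198,0.0,0,0,0,1],
)

```text
time: 7.4
position: [0.5031, 0.1618, 0.3391]
tool_rot: [0.078, 0.997, -0.0, -0.002]
ft_force: [0.4, 0.9, -0.2]
finger_gap: 1.002
grip_force: 0.0
```

jog_arm(
  steps=[0.06,0.082,0.02,0,0,42,1,0.06,0.082,0.02,0,0,42,1,0.06,0.082,0.02,0,0,42,1,0.06,0.082,0.02,0,0,42,1,0.06,0.082,0.02,0,0,42,1],
)

```text
time: 7.9
position: [0.4575, 0.251, 0.3189]
tool_rot: [0.428, 0.904, -0.001, -0.002]
ft_force: [0.1, -0.8, 1.1]
finger_gap: 0.999
grip_force: 0.0
```

jog_arm(
  steps=[0,0,0,0,0,42,1,0,0,0,0,0,42,1,0,0,0,0,0,42,1,0,0,0,0,0,42,1,0,0,0,0,0,42,1],
)

```text
time: 8.4
position: [0.4579, 0.2503, 0.319]
tool_rot: [0.724, 0.69, -0.002, -0.001]
ft_force: [-0.1, -0.4, 0.4]
finger_gap: 0.997
grip_force: 0.0
```

jog_arm(
  steps=[0,0,0,0,0,15,1,0,0,0,0,0,15,1,0,0,0,0,0,15,1],
)

```text
time: 8.7
position: [0.4581, 0.2503, 0.3192]
tool_rot: [0.806, 0.592, -0.002, -0.001]
ft_force: [0.3, -0.3, -0.7]
finger_gap: 1.002
grip_force: 0.0
```

```bash
python3 - <<'E'
from h import *
m=optics.camera_model('wrist')
im=cv2.cvtColor(optics.grab_frame('wrist'),cv2.COLOR_RGB2BGR)
for t in("gauge","gauge_eye","rack"):
    print(t,[(np.round(d['position']).tolist(),round(d['conf'],2)) for d in optics.look_for(t,'wrist')][:4])
print('pred top',proj('wrist',(.458,.251,.165),m))
cv2.imwrite('pics/w3.png',cv2.resize(im,(800,600)))
go((.458,.251,.32),72)
E
```

```text
gauge [([162.0, 251.0], 0.95), ([53.0, 224.0], 0.81), ([173.0, 165.0], 0.7)]
gauge_eye [([170.0, 164.0], 0.94), ([156.0, 252.0], 0.72), ([52.0, 220.0], 0.55)]
rack [([146.0, 279.0], 0.84)]
pred top [np.float64(175.02624565664044), np.float64(250.10072970104005)]
t 8.9 pos [0.4585 0.2504 0.3205] yaw 72.6 q6 0.59
shift [ 0.0004 -0.0007  0.0005] turn [-0.1  0.   0.6]
```

View pics/w3.png

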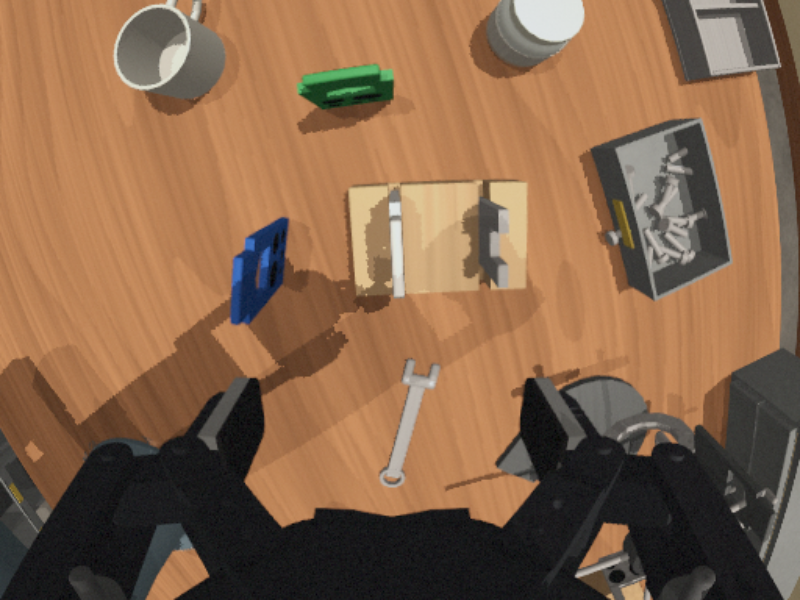

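The wrist view shows the bright aluminium gauge in the left groove. Its top edge runs from about (139,253) to (178,254.5) in full-picture pixels. The notched plate is on the right at (155,316).

```bash
python3 - <<'E'
from h import *
k=1/1.5625
P=lambda x,y,z:plane('wrist',(y*k,x*k),z)
a=lambda v:np.degrees(np.arctan2(v[1],v[0])).round(1)
t1,t2=P(396,217,.165),P(398.5,280,.165);print('top',(t1+t2)/2,np.linalg.norm(t1-t2),a(t1-t2))
c=[P(*q,.05) for q in[(349,187),(527,182),(527,288),(356,294)]]
print('rack',np.mean(c,0),a(c[0]-c[3]),a(c[1]-c[2]),a(c[1]-c[0])+90,a(c[2]-c[3])+90,[np.linalg.norm(c[i]-c[i-1]).round(3) for i in range(4)])
# rack-based gauge position
y=np.radians(73)
im=cv2.cvtColor(optics.grab_frame('wrist'),cv2.COLOR_RGB2GRAY)
for r in range(112,200,6): print(r,im[r,244:264].tolist())
E
```

```text
top [0.46768701 0.26538778 0.165     ] 0.04195288212232508 75.0
rack [0.5032204  0.24086755 0.05      ] 75.3 76.2 75.2 74.8 [np.float64(0.099), np.float64(0.16), np.float64(0.1), np.float64(0.162)]
112 [147, 141, 143, 148, 152, 155, 154, 158, 157, 155, 152, 151, 150, 147, 146, 146, 147, 145, 148, 154]
118 [94, 96, 111, 125, 184, 183, 195, 188, 194, 195, 190, 159, 143, 142, 144, 149, 158, 158, 160, 159]
124 [200, 199, 201, 178, 118, 123, 123, 123, 122, 121, 119, 120, 195, 196, 197, 199, 200, 198, 199, 199]
130 [136, 135, 134, 134, 189, 209, 228, 228, 229, 229, 227, 202, 157, 179, 182, 181, 183, 185, 184, 184]
136 [131, 132, 135, 134, 190, 227, 228, 229, 229, 229, 229, 224, 143, 176, 179, 179, 182, 184, 183, 184]
142 [134, 133, 132, 134, 125, 203, 221, 223, 225, 224, 224, 210, 133, 177, 177, 181, 182, 183, 182, 184]
148 [132, 132, 134, 133, 126, 196, 221, 228, 226, 228, 228, 218, 154, 176, 178, 179, 180, 184, 182, 183]
154 [132, 135, 133, 135, 132, 166, 211, 226, 229, 228, 228, 224, 198, 156, 176, 179, 181, 182, 180, 180]
160 [133, 153, 133, 131, 133, 126, 204, 225, 228, 228, 228, 228, 209, 139, 176, 178, 177, 181, 180, 183]
166 [104, 106, 105, 106, 112, 111, 200, 222, 228, 227, 229, 228, 210, 121, 176, 176, 177, 181, 180, 182]
172 [104, 101, 106, 107, 103, 110, 178, 213, 226, 229, 228, 227, 214, 159, 175, 176, 174, 179, 180, 180]
178 [106, 106, 105, 105, 110, 176, 147, 184, 207, 211, 214, 213, 206, 190, 155, 175, 174, 177, 179, 179]
184 [104, 103, 105, 105, 116, 115, 114, 181, 203, 209, 212, 211, 210, 197, 144, 175, 175, 175, 178, 179]
190 [69, 73, 70, 69, 73, 128, 130, 135, 141, 145, 142, 145, 144, 139, 128, 126, 127, 129, 130, 147]
196 [68, 77, 120, 125, 124, 127, 128, 130, 131, 133, 130, 125, 127, 130, 133, 131, 125, 122, 127, 128]
```

```bash
python3 - <<'E'
from h import *
m=optics.camera_model('wrist')
u=np.array([np.cos(np.radians(75.2)),np.sin(np.radians(75.2)),0]);c0=np.array([.4645,.2511,0])
for s in(0,.005,.01,.015):
    print(s,[[n,np.round(proj('wrist',c0+u*(s+w)+[0,0,z],m),1).tolist()] for n,w,z in[('top+',.0265,.165),('top-',-.0265,.165),('sh+',.035,.135),('sh-',-.035,.135),('foot+',.035,.05)]])
E
```

```text
0 [['top+', [147.8, 254.2]], ['top-', [197.6, 256.3]], ['sh+', [136.0, 253.5]], ['sh-', [196.3, 256.1]], ['foot+', [128.8, 253.0]]]
0.005 [['top+', [142.9, 254.0]], ['top-', [193.1, 256.1]], ['sh+', [131.5, 253.3]], ['sh-', [192.2, 256.0]], ['foot+', [125.2, 252.8]]]
0.01 [['top+', [138.0, 253.7]], ['top-', [188.6, 255.9]], ['sh+', [127.0, 253.1]], ['sh-', [188.0, 255.8]], ['foot+', [121.6, 252.7]]]
0.015 [['top+', [133.1, 253.5]], ['top-', [184.0, 255.7]], ['sh+', [122.5, 252.9]], ['sh-', [183.9, 255.6]], ['foot+', [118.0, 252.5]]]
```

The plate model with centre (0.466,0.261) and yaw 75.2° matches the picture. The rack also measures 99 × 160 mm, as it should. Descending to grip the tab.

```bash
python3 -c "
from h import *
go((.466,.261,.132),75.2)"
```

```text
t 8.95 pos [0.4586 0.2505 0.3208] yaw 72.6 q6 0.59
shift [0.0124 0.004  0.1888] turn [-0.   0.  -2.6]
```

jog_arm(
  steps=[0.012,0.004,0.03,0,0,-2.6,1,0.012,0.004,0.075,0,0,-2.6,1,0.012,0.004,0.12,0,0,-2.6,1,0.012,0.004,0.16,0,0,-2.6,1,0.012,0.004,0.188,0,0,-2.6,1],
)

```text
time: 9.45
position: [0.4646, 0.2603, 0.13]
tool_rot: [0.792, 0.61, -0.002, -0.001]
ft_force: [0.4, -0.7, 0.1]
finger_gap: 1.002
grip_force: 0.0
```

jog_arm(
  steps=[0,0,0,0,0,0,0,0,0,0,0,0,0,-0.5,0,0,0,0,0,0,-1,0,0,0,0,0,0,-1,0,0,0,0,0,0,-1],
)

```text
time: 9.95
position: [0.4671, 0.2611, 0.1349]
tool_rot: [0.792, 0.61, 0.001, 0.001]
ft_force: [-1.2, 0.7, 0.6]
finger_gap: 0.142
grip_force: 0.0
```

jog_arm(
  steps=[0,0,0,0,0,0,-1,0,0,0,0,0,0,-1,0,0,0,0,0,0,-1,0,0,0,0,0,0,-1],
)

```text
time: 10.35
position: [0.4667, 0.2612, 0.1348]
tool_rot: [0.792, 0.61, 0.001, -0.0]
ft_force: [-2.6, 0.1, 6.8]
finger_gap: 0.086
grip_force: 59.5
```

jog_arm(
  steps=[0,0,-0.02,0,0,0,-1,0,0,-0.05,0,0,0,-1,0,0,-0.08,0,0,0,-1,0,0,-0.11,0,0,0,-1,0,0,-0.13,0,0,0,-1],
)

```text
time: 10.85
position: [0.4667, 0.2609, 0.2656]
tool_rot: [0.793, 0.61, 0.001, 0.001]
ft_force: [-0.1, -0.1, -1.9]
finger_gap: 0.079
grip_force: 58.7
```

```bash
python3 - <<'E'
from h import *
s=telemetry.get_state();print(s['finger_gap'],s['grip_force'],s['ft_force'])
go((.41,-.058,.265),90)
a=cv2.cvtColor(optics.grab_frame('side'),cv2.COLOR_RGB2BGR);b=cv2.cvtColor(optics.grab_frame('top'),cv2.COLOR_RGB2BGR)
cv2.imwrite('pics/h4.png',np.hstack([cv2.resize(a[130:250,180:300],(400,400),interpolation=2),cv2.resize(b[140:240,240:340],(400,400),interpolation=2)]))
E
```

```text
0.07915854285245034 58.6920028924942 [-0.09898456 -0.11254887 -1.90313417]
t 10.85 pos [0.4667 0.2609 0.2656] yaw 75.2 q6 0.56
shift [-3.227e-01  2.690e-02  2.000e-04] turn [  0.1  -0.1 -14.8]
```

View pics/h4.png

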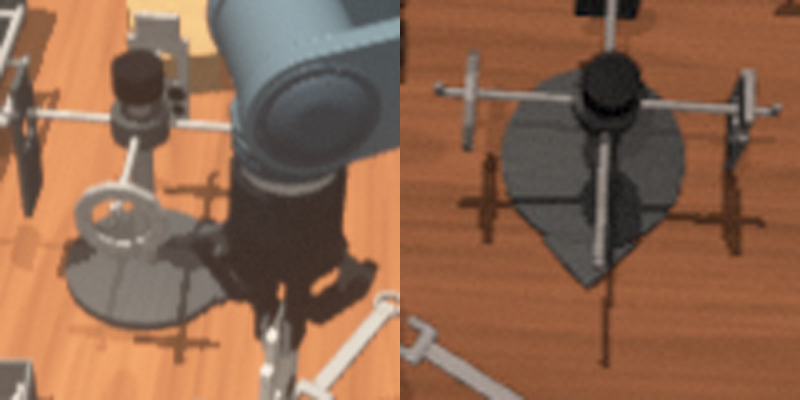

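The gauge is held clear of the rack. In the top picture the free hook's tip is at about (206,289.5), over the foot's point. In the side picture a bar point is at about (167,240).

```bash
python3 - <<'E'
from h import *
def yplane(c,rc,y):
    o,d=ray(c,rc);return o+d*(y-o[1])/d[1]
for z in(.2,.222): print('tip top-cam',z,plane('top',(205.75,289.5),z))
bx=[(170,121),(200,124),(230,126.5)]
for x,y in bx: print('bar',yplane('side',(130+y*.3,180+x*.3),-.06))
print('tip t2',yplane('side',(167.2,266),-.06), tri(ray('side',(167.2,266)),ray('top',(205.75,289.5))))
k=plane('top',(140+82/4,240+210/4),.265);print('knob',k)
E
```

```text
tip top-cam 0.2 [ 0.48047861 -0.06062999  0.2       ]
tip top-cam 0.222 [ 0.47630117 -0.05943124  0.222     ]
bar [ 0.58677105 -0.06        0.20363975]
bar [ 0.55855136 -0.06        0.20242144]
bar [ 0.53039524 -0.06        0.20180625]
tip t2 [ 0.47773985 -0.06        0.20926272] (array([ 0.47821194, -0.06005627,  0.20935761]), [np.float64(0.5), np.float64(0.5)])
knob [ 0.61330311 -0.06123904  0.265     ]
```

jog_arm(
  steps=[-0.04,0.0046,0,0,0,0,-1,-0.085,0.01,0,0,0,0,-1,-0.13,0.015,0,0,0,0,-1,-0.18,0.02,0,0,0,0,-1,-0.23,0.026,0,0,0,0,-1],
)

```text
time: 11.45
position: [0.431, 0.031, 0.2613]
tool_rot: [0.792, 0.61, -0.001, -0.001]
ft_force: [1.2, -0.6, -1.0]
finger_gap: 0.083
grip_force: 58.6
```

jog_arm(
  steps=[-0.04,0.005,0.01,0,0,-5,-1,-0.07,0.008,0.02,0,0,-10,-1,-0.091,0.01,0.025,0,0,-14.8,-1,-0.091,0.01,0.025,0,0,-14.8,-1,-0.091,0.01,0.025,0,0,-14.8,-1],
)

```text
time: 11.95
position: [0.4182, -0.0579, 0.237]
tool_rot: [0.708, 0.706, -0.0, -0.001]
ft_force: [-1.1, 0.7, -2.0]
finger_gap: 0.086
grip_force: 58.6
```

```bash
python3 - <<'E'
from h import *
s=telemetry.get_state();print(s['finger_gap'],s['grip_force'],s['ft_force'])
go((.53,-.0595,.2405),90.2)
m=optics.camera_model('wrist')
a=cv2.cvtColor(optics.grab_frame('side'),cv2.COLOR_RGB2BGR);b=cv2.cvtColor(optics.grab_frame('wrist'),cv2.COLOR_RGB2BGR)
cv2.imwrite('pics/h5.png',np.hstack([cv2.resize(a[130:250,190:310],(400,400),interpolation=2),cv2.resize(b[80:330,130:380],(400,400),interpolation=2)]))
print(proj('wrist',(.478,-.06,.2227),m),proj('wrist',(.615,-.059,.265),m))
E
```

```text
0.08585572070187851 58.60956609249115 [-1.06212156  0.70115868 -2.0222504 ]
t 11.95 pos [ 0.4182 -0.0579  0.237 ] yaw 89.8 q6 -0.4
shift [-0.0012  0.1118 -0.0037] turn [-0.1 -0.1 -0.4]
[np.float64(237.14650812704718), np.float64(348.3685941712319)] [np.float64(248.58701180583435), np.float64(539.8242436988035)]
```

View pics/h5.png

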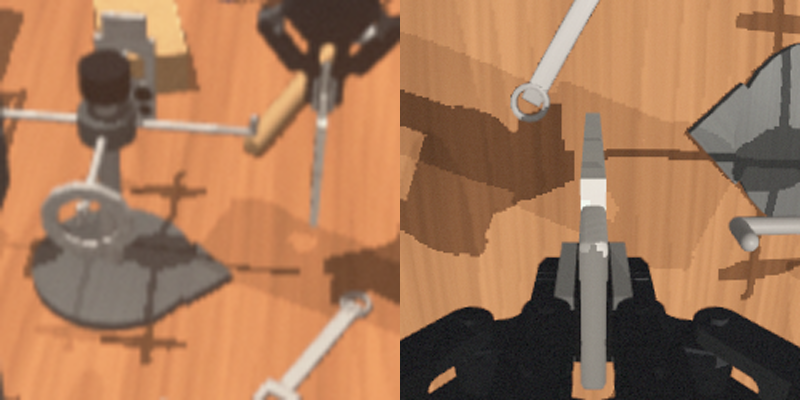

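jog_arm(
  steps=[0,0,-0.004,0,0,0,-1,0,0.02,-0.004,0,0,0,-1,0,0.04,-0.004,0,0,0,-1,0,0.055,-0.004,0,0,0,-1,0,0.065,-0.004,0,0,0,-1],
)

```text
time: 12.55
position: [0.485, -0.0575, 0.2427]
tool_rot: [0.707, 0.707, 0.0, 0.0]
ft_force: [-0.5, -0.5, -2.2]
finger_gap: 0.082
grip_force: 59.0
```

jog_arm(
  steps=[0,0.015,0,0,0,0,-1,0,0.03,0,0,0,0,-1,0,0.045,0,0,0,0,-1,0,0.045,0,0,0,0,-1,0,0.045,0,0,0,0,-1],
)

```text
time: 13.05
position: [0.5286, -0.0578, 0.2422]
tool_rot: [0.707, 0.707, -0.0, -0.0]
ft_force: [-0.5, 0.5, -2.4]
finger_gap: 0.082
grip_force: 59.0
```

jog_arm(
  steps=[0,0,0.006,0,0,0,-1,0,0,0.012,0,0,0,-1,0,0,0.016,0,0,0,-1,0,0,0.019,0,0,0,-1,0,0,0.019,0,0,0,-1],
)

```text
time: 13.55
position: [0.5284, -0.0582, 0.2225]
tool_rot: [0.707, 0.707, -0.0, -0.001]
ft_force: [-0.7, 0.1, -1.4]
finger_gap: 0.081
grip_force: 59.0
```

```bash
python3 - <<'E'
from h import *
s=telemetry.get_state();print(s['finger_gap'],s['grip_force'],s['ft_force'],s['moment'])
go((.53,-.0595,.2165),90.2)
a=cv2.cvtColor(optics.grab_frame('side'),cv2.COLOR_RGB2BGR);b=cv2.cvtColor(optics.grab_frame('wrist'),cv2.COLOR_RGB2BGR)
cv2.imwrite('pics/h6.png',np.hstack([cv2.resize(a[130:230,190:290],(400,400),interpolation=2),cv2.resize(b[80:330,130:380],(400,400),interpolation=2)]))
E
```

```text
0.08136869369600115 59.03022587299347 [-0.74165347  0.10700204 -1.44897534] [0.01698529 0.00149018 0.01844296]
t 13.55 pos [ 0.5284 -0.0582  0.2225] yaw 89.9 q6 -0.32
shift [-0.0013  0.0017  0.006 ] turn [-0.1 -0.  -0.3]
```

View pics/h6.png

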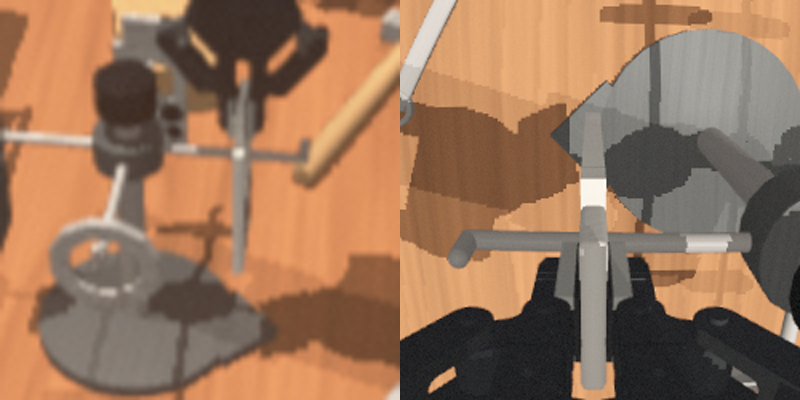

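The bar passes through the slot and the upturned end is outside the plate. Lowering until it touches.

jog_arm(
  steps=[0,0,0.002,0,0,0,-1,0,0,0.004,0,0,0,-1,0,0,0.005,0,0,0,-1,0,0,0.005,0,0,0,-1],
)

```text
time: 14.05
position: [0.5287, -0.0582, 0.218]
tool_rot: [0.707, 0.707, -0.0, -0.0]
ft_force: [-0.2, 0.3, -2.5]
finger_gap: 0.083
grip_force: 59.0
```

jog_arm(
  steps=[0,0,0.001,0,0,0,-1,0,0,0.002,0,0,0,-1,0,0,0.002,0,0,0,-1],
)

```text
time: 14.35
position: [0.5288, -0.0582, 0.2161]
tool_rot: [0.707, 0.707, -0.0, -0.0]
ft_force: [0.6, 0.4, -2.0]
finger_gap: 0.08
grip_force: 59.0
```

jog_arm(
  steps=[0,0,0.001,0,0,0,-1,0,0,0.002,0,0,0,-1,0,0,0.002,0,0,0,-1],
)

```text
time: 14.65
position: [0.529, -0.0583, 0.2148]
tool_rot: [0.707, 0.707, 0.0, 0.0]
ft_force: [-1.5, 0.7, 0.9]
finger_gap: 0.084
grip_force: 59.6
```

jog_arm(
  steps=[0,0,0,0,0,0,-0.75,0,0,0,0,0,0,-0.6,0,0,0,0,0,0,-0.5,0,0,0,0,0,0,-0.4,0,0,0,0,0,0,-0.35],
)

```text
time: 15.15
position: [0.5288, -0.0582, 0.2143]
tool_rot: [0.707, 0.707, 0.0, 0.0]
ft_force: [0.5, 0.3, 0.5]
finger_gap: 0.325
grip_force: 0.0
```

jog_arm(
  steps=[0,0,0,0,0,0,-0.35,0,0,-0.01,0,0,0,-0.35,0,0,-0.025,0,0,0,-0.35,0,0,-0.05,0,0,0,-0.35,0,0,-0.09,0,0,0,-0.35],
)

```text
time: 15.65
position: [0.5278, -0.0579, 0.3044]
tool_rot: [0.707, 0.707, -0.001, -0.002]
ft_force: [1.2, -0.4, -0.4]
finger_gap: 0.329
grip_force: 0.0
```

jog_arm(
  steps=[0,0,-0.04,0,0,0,-0.35,0,0,-0.08,0,0,0,-0.35,0,0,-0.08,0,0,0,-0.35,0,0,-0.08,0,0,0,-0.35,0,0,-0.08,0,0,0,-0.35],
)

```text
time: 16.15
position: [0.5284, -0.0581, 0.3836]
tool_rot: [0.707, 0.707, -0.0, -0.001]
ft_force: [-0.6, 0.9, -1.1]
finger_gap: 0.324
grip_force: 0.0
```

```bash
python3 - <<'E'
from h import *
a=cv2.cvtColor(optics.grab_frame('side'),cv2.COLOR_RGB2BGR);b=cv2.cvtColor(optics.grab_frame('wrist'),cv2.COLOR_RGB2BGR)
for i in range(6): c=cv2.cvtColor(optics.grab_frame('side'),cv2.COLOR_RGB2BGR)
print('moving px',(cv2.absdiff(a,c).max(2)>40)[130:230,190:290].sum())
cv2.imwrite('pics/h7.png',np.hstack([cv2.resize(c[130:230,190:290],(400,400),interpolation=2),cv2.resize(b[80:330,130:380],(400,400),interpolation=2)]))
E
```

```text
moving px 0
```

View pics/h7.png

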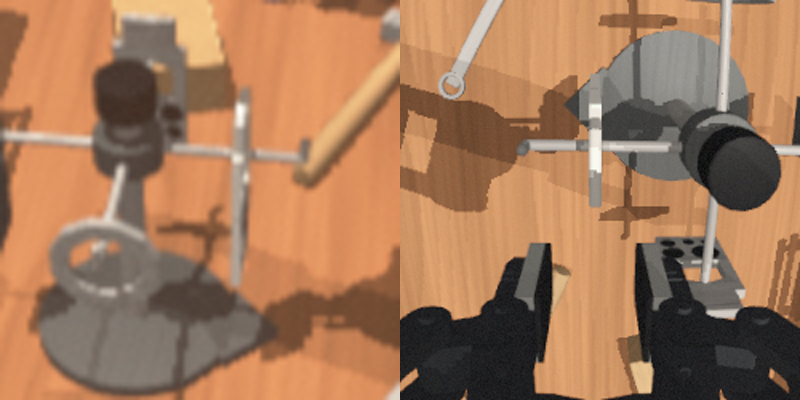

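The gauge hangs upright and still on the front hook, and the gripper is well clear.

jog_arm(
  steps=[0,0,0,0,0,0,-0.35,0,0,0,0,0,0,-0.35,0,0,0,0,0,0,-0.35,0,0,0,0,0,0,-0.35,0,0,0,0,0,0,-0.35],
)

```text
time: 17.05
position: [0.5288, -0.0583, 0.3843]
tool_rot: [0.707, 0.707, -0.0, 0.0]
ft_force: [0.9, -0.6, -0.8]
finger_gap: 0.325
grip_force: 0.0
```

jog_arm(
  steps=[0,0,0,0,0,0,-0.35,0,0,0,0,0,0,-0.35,0,0,0,0,0,0,-0.35,0,0,0,0,0,0,-0.35,0,0,0,0,0,0,-0.35],
)

```text
time: 17.55
position: [0.5288, -0.0582, 0.3843]
tool_rot: [0.707, 0.707, 0.0, 0.0]
ft_force: [0.3, 0.2, -0.5]
finger_gap: 0.328
grip_force: 0.0
```

```bash
python3 -c "
from rig import hand_in
print(hand_in())"
```

```text
the job is handed in; nothing more can be done
None
```

I turned the carousel so its empty hook points to the front, hung the aluminium gauge on it by its slot, and handed the job in at about 17.6 s; the last pictures showed the gauge upright and still, but the hand-in returned no verdict.

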